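# Lock a hammer-head stud in the sloped T-slot stand

## Task

Take the stud with the flat wing grip out of its parking block and drop its oblong head into the wide opening at the right-hand end of the T-slot in the sloped stand. Slide it along the slot to the left until it comes up against the stop hidden inside, then turn it a quarter turn, either way, so that the head locks across the slot, and let go with its collar resting on the plate. Leave the round-knobbed pin, the two white jars behind the stand and the tall bottle standing where they are.

Things in the scene. Friction and masses are not known exactly. Their poses are not given: they have to be found in the camera images.
- wing_stud: loose stud 90 mm long, 0.15-0.3 kg, upright in one pocket of the parking block. Origin: centre of the head's underside; z up the stud, y along the head. Steel hammer head with round ends 48 (y) x 20 (x) mm, z 0-10; neck 11 mm thick, z 10-23; steel collar 44 mm in diameter, z 23-29; black post 18 mm thick to z 50; flat wing grip z 50-90. Same after a half turn about z
- wing_grip (a point): centre of the stud's black wing grip, 70 mm above the foot of the stud; the wing is a flat plate 14 mm thick (x) x 46 mm wide (y) x 40 mm high, parallel to the head below; axes as the stud's
- round_pin: loose plain pin 74 mm tall with a round black knob 34 mm in diameter and the same collar, in the other pocket; not used, to be left alone. Origin at the centre of its foot, z up
- parking_block: fixed grey block 190 (x) x 76 (y) x 36 mm high with two pockets 28 (x) x 56 (y) mm, 30 mm deep, at x = -55 and +55 mm; which one holds the stud varies. Collars rest on its top, so the wing stands 63 to 103 mm above the bench; the head lies along the block's y with 4 mm play all round. Origin: centre of the underside, z up
- slot_plate: fixed aluminium plate 100 (x) x 240 (y) x 34 mm, sloping up 30 degrees away from the robot, on a grey stand. Origin: middle of its upper face, 70 mm above the bench; z: outward normal (up and towards the robot), x up the slope, y along the slot (level, to the left). T-slot at x = 0, its lips 9 mm thick. With the collar resting on the face the stud's origin is at z = -23 mm
- slot_opening (a point): centre, on the upper face, of the slot's wide opening (plate y = -75 mm), axes as the plate's. It is 27 (x) x 60 mm (y); the head goes in lengthwise along y, square to the face. From it a 15 mm wide slot with rounded lead-in runs to plate y = +105 mm. The hollow under the lips is 18 mm deep, so the head has 4 mm of play below the lips
- stop_face (a point): middle of the fixed stop's face, hidden under the lips at plate y = +69 to +89 mm (varies); y runs along the slot as the plate's, z is vertical. The end of the lengthwise head meets it when the stud's axis is 24 mm short of it. The hollow is 30 mm wide as far as plate y = +12 mm (head cannot turn) and 60 mm wide beyond (head can turn either way)
- white_jar: loose white marked plastic jar with white lid, 70 mm in diameter, 100 mm tall, behind the stand; bystander. Origin at the centre of its underside
- bench_jar: loose white marked plastic jar with white lid, 73 mm in diameter, 85 mm tall, behind the stand; bystander. Origin at the centre of its underside
- tall_bottle: loose white round bottle with white cap, 70 mm in diameter, 175 mm tall, behind the stand; bystander. Origin at the centre of its underside
Things that resemble listed ones, but are neither listed nor needed, are in the scene too. What is shaped like the wing_stud but pink is not meant.

How it is judged (in metres and radians):
On the way, in this order (a step that is already met when the one before it is completed fails the run):
1. the stud's head is down in the wide opening, lengthwise along the slot (z of wing_stud in the frame of slot_plate between -0.029 and -0.018 m and x of wing_stud in the frame of slot_plate between -0.008 and 0.008 m and distance between wing_stud and slot_opening below 0.033 m and angle between the y axis of wing_stud and the y axis of slot_plate, either way round below 0.35 rad), for 0.1 s.
2. the stud has been slid along to within 7 mm of the hidden stop, head still lengthwise (z of wing_stud in the frame of slot_plate between -0.029 and -0.018 m and x of wing_stud in the frame of slot_plate between -0.008 and 0.008 m and y of wing_stud in the frame of stop_face above -0.031 m and angle between the y axis of wing_stud and the y axis of slot_plate, either way round below 0.5 rad), for 0.1 s.
At the end, for the whole second after the job is handed in: the stud is released and at rest in the slot with its collar down on the plate (within 5 mm), square to the face within 8 degrees, its head turned across the slot within 15 degrees, and its axis no more than 36 mm short of the hidden stop's face (12 mm back from where the lengthwise head touches) (z of wing_stud in the frame of slot_plate between -0.029 and -0.018 m and x of wing_stud in the frame of slot_plate between -0.008 and 0.008 m and y of wing_stud in the frame of stop_face between -0.036 and -0.005 m and angle between the y axis of wing_stud and the x axis of slot_plate, either way round below 0.26 rad and angle between the z axis of wing_stud and the z axis of slot_plate, either way round below 0.14 rad and linear speed of wing_stud below 0.02 m/s and angular speed of wing_stud below 0.2 rad/s).
It fails at once if the round-knobbed pin, a white jar or the tall bottle is moved by more than 30 mm (distance of any of round_pin, white_jar, bench_jar, tall_bottle from where it was at the start of the episode above 0.03 m).
It also fails if it takes over 50 s, if anything falls off the work surface, if the arm or the gripper's body presses on something with over 40 N, if the wrist force passes 120 N, or if a joint passes its speed limit or range.

## Robot

A 6-joint arm with a two-finger parallel gripper is mounted at the origin on a cart in front of the work surface, level with it; the furniture and walls round the work are solid. World frame = base frame: x ahead of the robot, y to its left, z up, the work surface at z = 0. Lengths are in mm, angles in rad, forces in N, time in s.
With the tool pointing down it reaches from about 225 to 725 mm from the base axis. Payload 3.1 kg.
Tool frame: the origin (TCP) lies at the very end of the fingers, on their centre line; the grasp point (between the pads) lies 19 mm behind it; z points along the fingers, y is the direction in which the jaws open and shut (so a half turn about z gives the same grasp; the last joint's range is limited). The gripper opens to 85 mm and grips with 20 to 120 N. Pads are 22 mm wide; open, the fingers measure 114 mm over their backs; the gripper's body (76 mm by 85 mm) begins 54 mm behind the grasp point. The pads swing forward as they close: fully open they stand 13 mm farther back than shut.
Start: joints at [1.155, 0.048, 0.099, 1.622, 0, 1.443], TCP at [149.025, 503.397, 231.312] pointing down, gripper open.
Joint ranges: [-2.91, 2.91], [-0.99, 1.94], [-1.21, 1.42], [-2.12, 2.29], [-1.49, 1.47], [-3.14, 3.14]. Speed limits (rad/s): [2.79, 2.79, 3.14, 3.14, 3.14, 3.14].

## Interface

Orientations are given as a unit quaternion [x, y, z, w].
In Python, from workcell import get_obs, capture, close_job gives the robot as it stands.
- The arm moves only by the tool arm_command, never from a script. Its argument "steps" is a list of rows, each an object of numbers: "dx", "dy", "dz": the shift along the tool's x, y, z as a fraction of full scale; "wx", "wy", "wz": the turn, a rotation vector about the tool's x, y, z as a fraction of full scale; "hand": the opening, from 0 (shut) to 1 (fully open). In form: [{"dx": .., "dy": .., "dz": .., "wx": .., "wy": .., "wz": .., "hand": ..}, ...]. A call has exactly 10 rows; each row shifts and turns the commanded pose from where the row before left it, along the tool's axes as they then stand; what a row does not reach is not made up. Full scale, the value 1, is 8 cm for a shift and 45 degrees for a turn. A row lasts 1/8 s, in which the tool goes at most 62.5 mm and 10.7 degrees, less where a joint would pass 70% of its speed; a pose out of reach is approached as far as the arm can. A call with a number of a shift or a turn outside -1 to 1 is refused whole. A call with a gripper value outside its range is refused whole. The fingers move at their own pace and stop on an object; "newtons" is the grip in N (left out, the last holds). Time passes only in rows, so rows that do not move let the fingers close, or fill a call up. It gives the time, the measured TCP pose, the force and the opening at its end, in the units of the state.
- get_obs(): the state, without advancing time (a new reading comes with each control period).
- capture(name): name is "scene" or "top" or "wrist"; returns a dict with "pixels" (400x640x3 uint8, blue, green, red), "mtx" (3x3 intrinsics, pixels), "k1" (the pictures are not rectified: a ray, as slopes to the right and down, at radius r is drawn at 1 + k1 r^2 times it, then the intrinsics apply), "R" (3x3) and "t" (3): a world point X has camera coordinates R X + t; the wrist camera has in their place "mount" (4x4, takes a point from camera to tool coordinates, whose origin is the TCP and whose axes are the flange's). Camera axes: x right, y down, z forward; pixel columns grow to the right and rows downward; lengths in mm; the calibration is good to about 2 mm. A picture is of the moment at which its call begins: read the wrist's pose just before it. There is no depth.
- close_job(): hands the job in, once; it reports no verdict.
The state is a dict: "clock": time; "q": joint angles; "qd": joint speeds; "joint_efforts": joint torques, N m; "tool_pos": TCP position; "eef_rot": TCP orientation; "wrist_force": force on the tool from outside, world axes, zero at the start; "moment": the same for the moment, N m; "width": finger opening in mm.
Only numpy, scipy, OpenCV 4.12 (cv2) and the standard library are available. Lean on these libraries where they do the work, as an engineer would, in place of code of your own. Each camera call takes 0.05 s, during which the arm holds its last target. There are 200 camera calls.

## Working session

There is one attempt and no reset: what is moved stays moved. The work goes in short steps, Python scripts to look and compute and a tool call to move; the robot and the scene stay as the last step left them, time stands still between calls to the robot, and variables do not carry over. Pictures are saved under pics/ and viewed, about 8 in all and at most 12, crops included, and the job is handed in when it is done.

Besides the shell and the picture viewer there is one more tool, called after "Call:" as a command line: name --argument value ..., lists and objects as JSON in quotes. arm_command: Moves the arm, as the interface text tells. Its arguments: {"type":"object","properties":{"steps":{"type":"array"},"newtons":{"type":"number"}},"required":["steps"]}

```bash
mkdir -p pics; ls
cat > h.py <<'E'
import numpy as np, cv2, pickle
from workcell import get_obs, capture, close_job
from scipy.spatial.transform import Rotation as Rn
def shot(name,fn):
    o=get_obs(); c=capture(name); c=dict(c)
    if 'mount' in c:
        T=np.eye(4);T[:3,:3]=Rn.from_quat(o['eef_rot']).as_matrix();T[:3,3]=o['tool_pos']
        M=T@np.array(c['mount']); c['R']=M[:3,:3].T; c['t']=-M[:3,:3].T@M[:3,3]
    c['R']=np.array(c['R']);c['t']=np.array(c['t']).ravel();c['mtx']=np.array(c['mtx'])
    cv2.imwrite('pics/'+fn+'.png',c['pixels']); pickle.dump(c,open('pics/'+fn+'.pkl','wb')); return c
def load(fn): return pickle.load(open('pics/'+fn+'.pkl','rb'))
def ray(c,uv):
    d=np.linalg.inv(c['mtx'])@[uv[0],uv[1],1]; p=d[:2]; s=p.copy()
    for _ in range(30): s=p/(1+c['k1']*(s@s))
    return -c['R'].T@c['t'], c['R'].T@np.r_[s,1]
def atz(c,uv,z):
    o,d=ray(c,uv); return o+d*(z-o[2])/d[2]
def proj(c,X):
    x=np.atleast_2d(X)@c['R'].T+c['t']; s=x[:,:2]/x[:,2:]; s=s*(1+c['k1']*(s**2).sum(1,keepdims=True))
    return s@c['mtx'][:2,:2].T+c['mtx'][:2,2]
def tri(*cu):
    A=0;b=0
    for c,uv in cu:
        o,d=ray(c,uv); d/=np.linalg.norm(d); P=np.eye(3)-np.outer(d,d); A=A+P; b=b+P@o
    return np.linalg.solve(A,b)
E
python3 - <<'E'
from h import *
for n in('scene','top'):
    c=shot(n,n+'0'); print(n,-c['R'].T@c['t'],c['mtx'][0,0],c['k1'])
print(get_obs())
E
```

```text
pics
scene [ 163.13988741 -475.69621963  752.64590288] 366.72819170797675 -0.0020822459268544403
top [ 414.22401297 -110.72430197 1050.05707657] 418.75822042839053 -0.0335510075778728
{'clock': 0.1, 'q': array([ 1.15514281e+00,  4.87079507e-02,  9.77270070e-02,  1.62204765e+00,
       -3.35212785e-05,  1.44301895e+00]), 'qd': array([ 0.00012036, -0.00196648,  0.00219123,  0.00024523,  0.00070328,
       -0.00194277]), 'joint_efforts': array([ 2.38866931e-03, -3.39850831e+01,  3.20936430e+01,  1.58289011e-02,
       -1.12298164e-04, -4.94172980e-06]), 'tool_pos': array([148.8299066, 502.8552577, 230.2042122]), 'eef_rot': array([ 1.43441453e-01,  9.89658175e-01, -1.07968229e-03, -2.83406848e-04]), 'wrist_force': array([ 0.02087055,  0.23386524, -0.8233128 ]), 'moment': array([ 0.01494303,  0.02867481, -0.03046641]), 'width': 85.83336814549156}
```

View pics/top0.png

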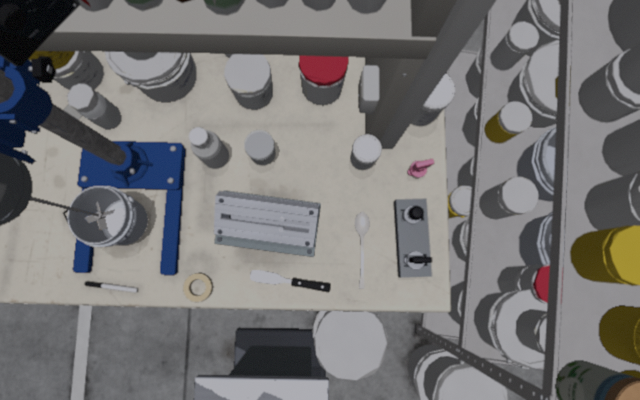

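View pics/scene0.png

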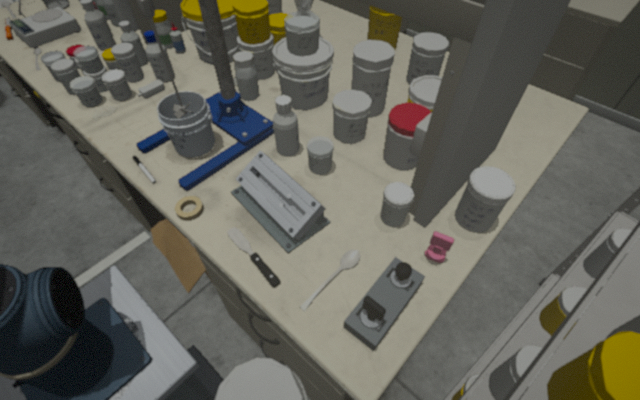

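The top view shows the stand at about (268,223), the parking block at (413,238) with the wing stud at (419,260) and the round pin at (414,213), a pillar at (395,120), and a pink decoy at (420,168). Next I'll enlarge these areas.

Run:
```python
from h import *
t=load('top0')['pixels'];s=load('scene0')['pixels']
def crop(im,x,y,w,h): return cv2.resize(im[y:y+h,x:x+w],(400,300),interpolation=cv2.INTER_CUBIC)
a=np.vstack([np.hstack([crop(t,205,180,120,90),crop(t,360,190,120,90)]),np.hstack([crop(s,220,145,120,90),crop(s,330,255,120,90)])])
cv2.imwrite('pics/crop1.png',a)
```

```text
(no output)
```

View pics/crop1.png

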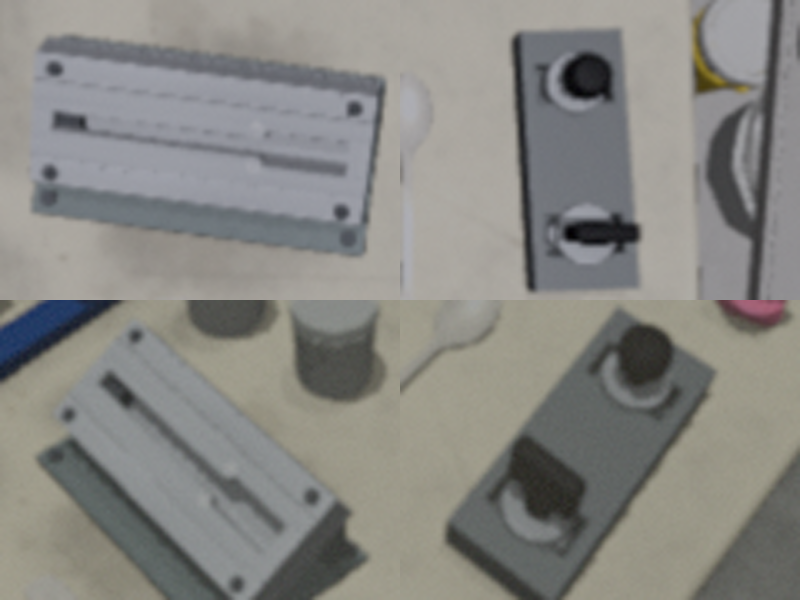

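```bash
cat > fit.py <<'E'
from h import *
from scipy.optimize import least_squares
k=120/400
T=load('top0');S=load('scene0')
def fu(ox,oy,pts): return np.array(pts)*k+[ox,oy]-0.35
def Rp(yaw): # x up the slope
    return Rn.from_euler('z',yaw).as_matrix()@Rn.from_euler('y',-30,degrees=True).as_matrix()
def fit(P,ut,us,Rf,z,x0):
    f=lambda v:(np.r_[proj(T,P@Rf(v[2]).T+[v[0],v[1],z+v[3]])-ut,proj(S,P@Rf(v[2]).T+[v[0],v[1],z+v[3]])-us])
    r=least_squares(lambda v:np.r_[f(v).ravel(),v[3]/3],x0,x_scale=[1,1,.01,1]); print(r.x,'\n',f(r.x).round(1).tolist()); return r.x
if __name__=='__main__':
    P=np.array([[0,105,0],[0,-105,0],[50,120,0],[50,-120,0],[-50,-120,0],[-50,120,0]])
    fit(P,fu(205,180,[(53,120),(346,168),(38,55),(382,98),(365,225),(33,183)]),fu(220,145,[(103,376),(283,528),(130,322),(347,510),(243,600),(57,412)]-np.array([0,300])),Rp,70,[450,50,0,0])
    P=np.array([[95,38,0],[95,-38,0],[-95,-38,0],[-95,38,0]])
    fit(P,fu(360,190,[(121,33),(220,30),(238,288),(135,290)]),fu(330,255,[(218,10),(315,72),(153,298),(50,225)]),lambda y:Rn.from_euler('z',y).as_matrix(),36,[400,-300,0,0])
E
python3 fit.py
```

```text
[ 5.16583097e+02 -3.72337947e+00 -1.08020789e-01  1.38225891e+00] 
 [[0.7, 0.4], [1.5, -2.6], [-0.5, -0.7], [-0.4, -0.4], [-0.2, 0.1], [-0.3, -0.2], [0.4, -0.1], [-1.4, 3.8], [1.4, -1.7], [-2.2, -3.5], [0.6, 2.7], [-1.5, 0.7]]
[ 4.90389030e+02 -3.60015351e+02  5.16433431e-02 -1.95510158e+00] 
 [[-0.6, -0.6], [0.1, -0.7], [0.6, -0.2], [0.2, 0.4], [-0.1, -0.9], [0.8, 0.0], [-0.2, 2.0], [-1.0, -1.0]]
```

Run:
```python
from fit import *
print(proj(T,[[149,503,231],[0,0,0],[0,0,300],[0,0,600]]).round(),proj(S,[[149,503,231],[0,0,0],[0,0,300]]).round())
P=np.array([[0,105,0],[50,120,0],[50,-120,0],[-50,-120,0],[-50,120,0]])
v=fit(P,fu(205,180,[(53,120),(38,55),(382,98),(365,225),(33,183)]),fu(220,145,[(103,376),(130,322),(347,510),(243,600),(57,412)]-np.array([0,300])),Rp,70,[450,50,0,0])
R=Rp(v[2]);o=np.array([v[0],v[1],70+v[3]])
for nm,c,(ox,oy) in(('top',T,(185,165)),('scene',S,(200,135))):
    im=c['pixels'].copy()
    im=cv2.resize(im[oy:oy+120,ox:ox+160],(800,600),interpolation=cv2.INTER_CUBIC)
    for rect in ([50,-50,120,-120],[13.5,-13.5,-45,-105],[7.5,-7.5,105,-45]):
        a,b,e,f=rect; q=proj(c,np.array([[a,e,0],[a,f,0],[b,f,0],[b,e,0]])@R.T+o)
        q=((q+.5-[ox,oy])*5-.5).round().astype(int); cv2.polylines(im,[q],True,(0,0,255),1)
    cv2.imwrite(f'pics/ov_{nm}.png',im)
a=np.vstack([cv2.resize(cv2.imread(f'pics/ov_{n}.png')[100:520],(570,300)) for n in('top','scene')]);cv2.imwrite('pics/ov.png',a)
# wing top & round pin heights
for uv in[(600-400,232),(583-400,76)]:
    p=np.array(uv)*k+[360,190]; print(atz(T,p,100))
w=tri((T,np.array([202,232])*k+[360,190]-.35),(S,np.array([147,172])*k+[330,255]-.35));print('wing top centre',w)
```

```text
[[-22. 403.]
 [259. 445.]
 [238. 521.]
 [185. 704.]] [[ -9. 120.]
 [ 83. 363.]
 [-33. 298.]]
[ 5.16660593e+02 -3.99658980e+00 -1.08494142e-01 -7.53995957e-02] 
 [[0.9, 0.4], [-0.2, -0.7], [-0.3, -0.3], [-0.1, 0.1], [-0.0, -0.2], [0.6, 0.4], [1.6, -1.3], [-2.1, -3.0], [0.7, 3.1], [-1.3, 1.1]]
[ 434.44522303 -358.25632034  100.        ]
[ 540.90550757 -348.70351245  100.        ]
wing top centre [ 435.68539717 -361.78574754   89.52321985]
```

View pics/ov.png

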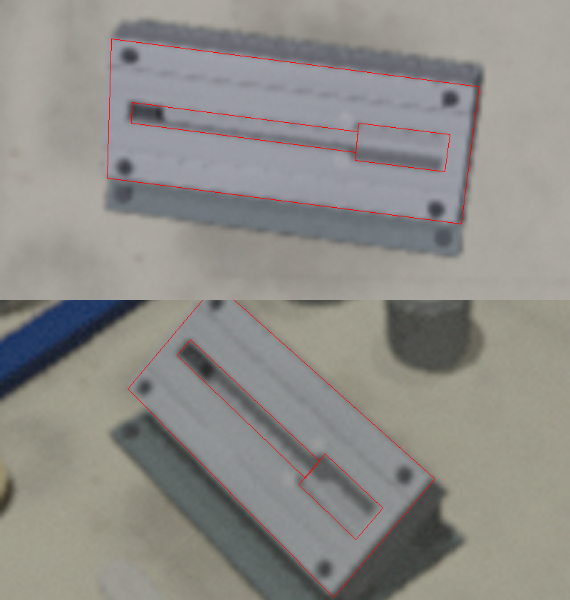

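The red model lies on the plate edges and slot in both views, and the measured wing position agrees with the block fit: stud at about (435.5, -362.5). Next I'll move above the block.

Call:
arm_command --steps '[{"dx":-0.325,"dy":-0.47,"hand":1},{"dx":-0.325,"dy":-0.47,"hand":1},{"dx":-0.325,"dy":-0.47,"hand":1},{"dx":-0.325,"dy":-0.47,"hand":1},{"dx":-0.325,"dy":-0.47,"hand":1},{"dx":-0.325,"dy":-0.47,"hand":1},{"dx":-0.325,"dy":-0.47,"hand":1},{"dx":-0.325,"dy":-0.47,"hand":1},{"dx":-0.325,"dy":-0.47,"hand":1},{"dx":-0.325,"dy":-0.47,"hand":1}]'

```text
validation failed for argument at $.st...
```

Call:
arm_command --steps '[{"dx":-0.325,"dy":-0.47,"hand":1},{"dx":-0.325,"dy":-0.47,"hand":1},{"dx":-0.325,"dy":-0.47,"hand":1},{"dx":-0.325,"dy":-0.47,"hand":1},{"dx":-0.325,"dy":-0.47,"hand":1},{"dx":-0.325,"dy":-0.47,"hand":1},{"dx":-0.325,"dy":-0.47,"hand":1},{"dx":-0.325,"dy":-0.47,"hand":1},{"dx":-0.325,"dy":-0.47,"hand":1},{"dx":-0.325,"dy":-0.47,"hand":1}]'

```text
validation failed for argument at $.st...
```

Call:
arm_command --steps '[{"wz":0.224,"hand":1},{"wz":0.224,"hand":1},{"wz":0.224,"hand":1},{"wz":0.224,"hand":1},{"wz":0.224,"hand":1},{"wz":0.224,"hand":1},{"wz":0.224,"hand":1},{"hand":1},{"hand":1},{"hand":1}]'

```text
validation failed for argument at $.st...
```

```bash
cat >> h.py <<'E'
def go(pos,Rt,n):
    "print fractions per row for n straight rows from the present pose to pos/Rt (rotation interpolated, shift in moving tool axes)"
    o=get_obs(); R0=Rn.from_quat(o['eef_rot']).as_matrix(); p=np.array(o['tool_pos'])
    w=Rn.from_matrix(R0.T@Rt).as_rotvec(); print('tool pos',p.round(1),'q',np.round(o['q'],2),'F',np.round(o['wrist_force'],1),'width',round(o['width'],1))
    print('total shift in tool axes',(R0.T@(pos-p)/80).round(3),'total turn',(w/(np.pi/4)).round(3), 'turn deg',np.degrees(w).round(2))
    for i in range(n):
        Ri=R0@Rn.from_rotvec(w*i/n).as_matrix()
        print(i,(Ri.T@(pos-p)/n/80).round(3),(w/n/(np.pi/4)).round(4))
E
python3 - <<'E'
from h import *
c=shot('wrist','w1'); print(get_obs())
yb=0.0516; y=np.array([np.cos(yb),np.sin(yb),0]); z=np.array([0,0,-1.]); R=np.c_[np.cross(y,z),y,z]
go(np.array([435.5,-362.5,140]),R,1)
E
```

```text
{'clock': 0.15, 'q': array([ 1.15519619e+00,  4.85710824e-02,  9.79687803e-02,  1.62201365e+00,
       -1.18735263e-05,  1.44303558e+00]), 'qd': array([ 0.00207704, -0.00114941,  0.00180496,  0.00029854,  0.00087302,
       -0.00096669]), 'joint_efforts': array([ 1.49663694e-03, -3.39258206e+01,  3.20424771e+01,  1.53586117e-02,
       -1.27554695e-04, -1.04499782e-05]), 'tool_pos': array([148.83972013, 502.96316701, 230.39658251]), 'eef_rot': array([ 1.43423312e-01,  9.89661016e-01, -8.78034718e-04, -2.38429693e-04]), 'wrist_force': array([ 0.0708327 ,  1.05458273, -0.05689621]), 'moment': array([ 0.06002644,  0.06132898, -0.01547474]), 'width': 85.21817047023562}
tool pos [148.8 503.  230.4] q [ 1.16  0.05  0.1   1.62 -0.    1.44] F [ 0.1  1.1 -0.1] width 85.2
total shift in tool axes [-6.507 -9.354  1.145] total turn [-2.000e-03  1.000e-03  1.568e+00] turn deg [-1.000e-01  5.000e-02  7.055e+01]
0 [-6.507 -9.354  1.145] [-2.2000e-03  1.2000e-03  1.5678e+00]
```

View pics/w1.png

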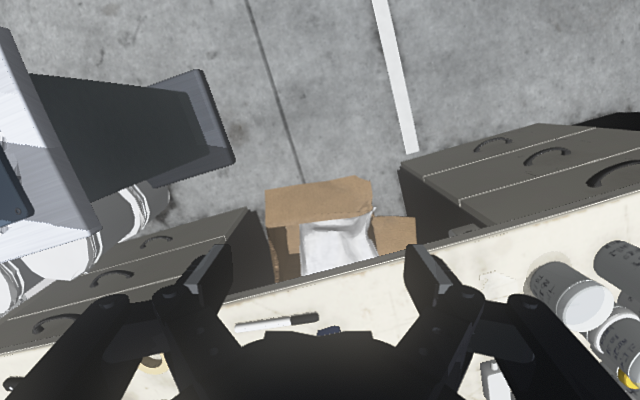

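The wrist picture shows only the start view, because all three moves were refused. The rows seem to need all seven keys, so I'll resend them complete.

Call:
arm_command --steps '[{"dx":-0.325,"dy":-0.47,"dz":0,"wx":0,"wy":0,"wz":0,"hand":1},{"dx":-0.325,"dy":-0.47,"dz":0,"wx":0,"wy":0,"wz":0,"hand":1},{"dx":-0.325,"dy":-0.47,"dz":0,"wx":0,"wy":0,"wz":0,"hand":1},{"dx":-0.325,"dy":-0.47,"dz":0,"wx":0,"wy":0,"wz":0,"hand":1},{"dx":-0.325,"dy":-0.47,"dz":0,"wx":0,"wy":0,"wz":0,"hand":1},{"dx":-0.325,"dy":-0.47,"dz":0,"wx":0,"wy":0,"wz":0,"hand":1},{"dx":-0.325,"dy":-0.47,"dz":0,"wx":0,"wy":0,"wz":0,"hand":1},{"dx":-0.325,"dy":-0.47,"dz":0,"wx":0,"wy":0,"wz":0,"hand":1},{"dx":-0.325,"dy":-0.47,"dz":0,"wx":0,"wy":0,"wz":0,"hand":1},{"dx":-0.325,"dy":-0.47,"dz":0,"wx":0,"wy":0,"wz":0,"hand":1}]'

```text
clock: 1.4
tool_pos: [291.7, 67.7, 231.2]
eef_rot: [0.143, 0.99, 0.0, 0.0]
wrist_force: [1.2, 0.9, 0.1]
width: 85.4
```

Call:
arm_command --steps '[{"dx":-0.325,"dy":-0.47,"dz":0,"wx":0,"wy":0,"wz":0,"hand":1},{"dx":-0.325,"dy":-0.47,"dz":0,"wx":0,"wy":0,"wz":0,"hand":1},{"dx":-0.325,"dy":-0.47,"dz":0,"wx":0,"wy":0,"wz":0,"hand":1},{"dx":-0.325,"dy":-0.47,"dz":0,"wx":0,"wy":0,"wz":0,"hand":1},{"dx":-0.325,"dy":-0.47,"dz":0,"wx":0,"wy":0,"wz":0,"hand":1},{"dx":-0.325,"dy":-0.47,"dz":0,"wx":0,"wy":0,"wz":0,"hand":1},{"dx":-0.325,"dy":-0.47,"dz":0,"wx":0,"wy":0,"wz":0,"hand":1},{"dx":-0.325,"dy":-0.47,"dz":0,"wx":0,"wy":0,"wz":0,"hand":1},{"dx":-0.325,"dy":-0.47,"dz":0,"wx":0,"wy":0,"wz":0,"hand":1},{"dx":-0.325,"dy":-0.47,"dz":0,"wx":0,"wy":0,"wz":0,"hand":1}]'

```text
clock: 2.65
tool_pos: [434.4, -366.6, 230.7]
eef_rot: [0.144, 0.99, 0.0, -0.0]
wrist_force: [0.5, 0.7, -0.2]
width: 85.6
```

Call:
arm_command --steps '[{"dx":0,"dy":0,"dz":0,"wx":0,"wy":0,"wz":0.224,"hand":1},{"dx":0,"dy":0,"dz":0,"wx":0,"wy":0,"wz":0.224,"hand":1},{"dx":0,"dy":0,"dz":0,"wx":0,"wy":0,"wz":0.224,"hand":1},{"dx":0,"dy":0,"dz":0,"wx":0,"wy":0,"wz":0.224,"hand":1},{"dx":0,"dy":0,"dz":0,"wx":0,"wy":0,"wz":0.224,"hand":1},{"dx":0,"dy":0,"dz":0,"wx":0,"wy":0,"wz":0.224,"hand":1},{"dx":0,"dy":0,"dz":0,"wx":0,"wy":0,"wz":0.224,"hand":1},{"dx":0,"dy":0,"dz":0,"wx":0,"wy":0,"wz":0,"hand":1},{"dx":0,"dy":0,"dz":0,"wx":0,"wy":0,"wz":0,"hand":1},{"dx":0,"dy":0,"dz":0,"wx":0,"wy":0,"wz":0,"hand":1}]'

```text
clock: 3.9
tool_pos: [434.2, -365.2, 231.2]
eef_rot: [0.688, 0.726, 0.0, -0.0]
wrist_force: [-0.7, -0.1, -0.2]
width: 85.6
```

Run:
```python
from h import *
c=shot('wrist','w2')
yb=0.0516; y=np.array([np.cos(yb),np.sin(yb),0]); z=np.array([0,0,-1.]); R=np.c_[np.cross(y,z),y,z]
go(np.array([435.5,-362.5,70]),R,1)
im=c['pixels'].copy()
b=np.array([490.4,-360,0]);Rb=Rn.from_euler('z',yb).as_matrix()
for P in([[95,38,36],[95,-38,36],[-95,-38,36],[-95,38,36]],[[-48,23,103],[-48,-23,103],[-62,-23,103],[-62,23,103]]):
    cv2.polylines(im,[proj(c,np.array(P)@Rb.T+b).round().astype(int)],True,(0,0,255),1)
cv2.imwrite('pics/w2o.png',im)
```

```text
tool pos [ 434.2 -365.3  231.2] q [-0.82  0.16  0.22  1.63 -0.    0.7 ] F [-0.5  0.3  0.2] width 85.5
total shift in tool axes [0.033 0.019 2.016] total turn [-0.    -0.     0.001] turn deg [-0.01 -0.01  0.05]
0 [0.033 0.019 2.016] [-0.0001 -0.0001  0.0012]
```

View pics/w2o.png

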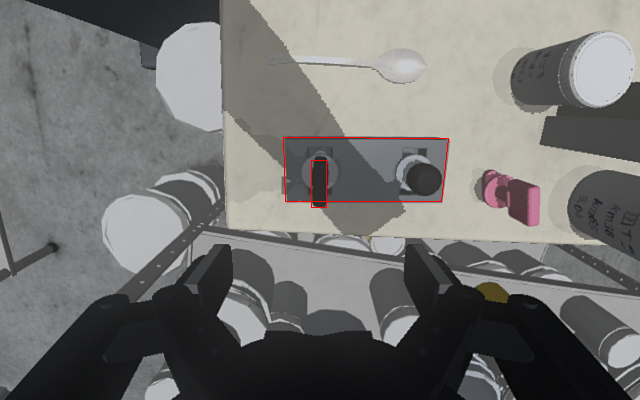

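The block outline and the wing's top face match the projected model to within about 2 mm (wing at (319,180), pin at (420,178)). Now I'll descend and grip.

Call:
arm_command --steps '[{"dx":0.033,"dy":0.019,"dz":0.34,"wx":0,"wy":0,"wz":0,"hand":1},{"dx":0,"dy":0,"dz":0.34,"wx":0,"wy":0,"wz":0,"hand":1},{"dx":0,"dy":0,"dz":0.34,"wx":0,"wy":0,"wz":0,"hand":1},{"dx":0,"dy":0,"dz":0.34,"wx":0,"wy":0,"wz":0,"hand":1},{"dx":0,"dy":0,"dz":0.34,"wx":0,"wy":0,"wz":0,"hand":1},{"dx":0,"dy":0,"dz":0.34,"wx":0,"wy":0,"wz":0,"hand":1},{"dx":0,"dy":0,"dz":0,"wx":0,"wy":0,"wz":0,"hand":1},{"dx":0,"dy":0,"dz":0,"wx":0,"wy":0,"wz":0,"hand":0.3},{"dx":0,"dy":0,"dz":0,"wx":0,"wy":0,"wz":0,"hand":0},{"dx":0,"dy":0,"dz":0,"wx":0,"wy":0,"wz":0,"hand":0}]' --newtons 60

```text
clock: 5.2
tool_pos: [436.3, -363.3, 69.6]
eef_rot: [0.689, 0.725, -0.0, 0.001]
wrist_force: [-0.5, 1.3, 0.2]
width: 32.2
```

Call:
arm_command --steps '[{"dx":0,"dy":0,"dz":0,"wx":0,"wy":0,"wz":0,"hand":0},{"dx":0,"dy":0,"dz":0,"wx":0,"wy":0,"wz":0,"hand":0},{"dx":0,"dy":0,"dz":0,"wx":0,"wy":0,"wz":0,"hand":0},{"dx":0,"dy":0,"dz":0,"wx":0,"wy":0,"wz":0,"hand":0},{"dx":0,"dy":0,"dz":-0.1,"wx":0,"wy":0,"wz":0,"hand":0},{"dx":0,"dy":0,"dz":-0.3,"wx":0,"wy":0,"wz":0,"hand":0},{"dx":0,"dy":0,"dz":-0.4,"wx":0,"wy":0,"wz":0,"hand":0},{"dx":0,"dy":0,"dz":-0.4,"wx":0,"wy":0,"wz":0,"hand":0},{"dx":0,"dy":0,"dz":-0.3,"wx":0,"wy":0,"wz":0,"hand":0},{"dx":0,"dy":0,"dz":0,"wx":0,"wy":0,"wz":0,"hand":0}]'

```text
clock: 6.45
tool_pos: [436.3, -363.2, 189.8]
eef_rot: [0.689, 0.725, -0.0, 0.002]
wrist_force: [0.7, -0.5, -1.3]
width: 13.4
```

```bash
cat >> h.py <<'E'
PO=np.array([516.7,-4.0,70.]); PR=Rn.from_euler('z',-0.1085).as_matrix()@Rn.from_euler('y',-30,degrees=True).as_matrix()
D=56.6
def pose(x,y,z,turn=0): # tool pose for stud origin at plate coords, turn about tool z (rad)
    R=np.c_[PR[:,1],PR[:,0],-PR[:,2]]@Rn.from_rotvec([0,0,turn]).as_matrix()
    return PO+PR@np.array([x,y,z+D]),R
def plate():
    o=get_obs();R0=Rn.from_quat(o['eef_rot']).as_matrix();p=PR.T@(o['tool_pos']+R0[:,2]*D-PO)
    print('stud est. in plate',p.round(1),'tool axes in plate\n',(PR.T@R0).round(3),'F plate',(PR.T@o['wrist_force']).round(1),'q',np.round(o['q'],2),'width',round(o['width'],1),'t',o['clock'])
E
python3 - <<'E'
from h import *
go(*pose(0,-75,37),10)
E
```

```text
tool pos [ 436.3 -363.2  189.8] q [-0.81  0.15  0.13  1.54  0.    0.71] F [ 0.7 -0.5 -1.3] width 13.4
total shift in tool axes [3.601 0.507 0.478] total turn [-0.662 -0.051  0.2  ] turn deg [-29.8   -2.28   8.98]
0 [0.36  0.051 0.048] [-0.0662 -0.0051  0.02  ]
1 [0.361 0.043 0.049] [-0.0662 -0.0051  0.02  ]
2 [0.362 0.034 0.049] [-0.0662 -0.0051  0.02  ]
3 [0.363 0.026 0.049] [-0.0662 -0.0051  0.02  ]
4 [0.363 0.018 0.049] [-0.0662 -0.0051  0.02  ]
5 [0.363 0.01  0.048] [-0.0662 -0.0051  0.02  ]
6 [0.364 0.001 0.047] [-0.0662 -0.0051  0.02  ]
7 [ 0.364 -0.007  0.046] [-0.0662 -0.0051  0.02  ]
8 [ 0.364 -0.015  0.044] [-0.0662 -0.0051  0.02  ]
9 [ 0.364 -0.023  0.041] [-0.0662 -0.0051  0.02  ]
```

Call:
arm_command --steps '[{"dx":0.36,"dy":0.051,"dz":0.048,"wx":-0.066,"wy":-0.005,"wz":0.02,"hand":0},{"dx":0.361,"dy":0.043,"dz":0.049,"wx":-0.066,"wy":-0.005,"wz":0.02,"hand":0},{"dx":0.362,"dy":0.034,"dz":0.049,"wx":-0.066,"wy":-0.005,"wz":0.02,"hand":0},{"dx":0.363,"dy":0.026,"dz":0.049,"wx":-0.066,"wy":-0.005,"wz":0.02,"hand":0},{"dx":0.363,"dy":0.018,"dz":0.049,"wx":-0.066,"wy":-0.005,"wz":0.02,"hand":0},{"dx":0.363,"dy":0.01,"dz":0.048,"wx":-0.066,"wy":-0.005,"wz":0.02,"hand":0},{"dx":0.364,"dy":0.001,"dz":0.047,"wx":-0.066,"wy":-0.005,"wz":0.02,"hand":0},{"dx":0.364,"dy":-0.007,"dz":0.046,"wx":-0.066,"wy":-0.005,"wz":0.02,"hand":0},{"dx":0.364,"dy":-0.015,"dz":0.044,"wx":-0.066,"wy":-0.005,"wz":0.02,"hand":0},{"dx":0.364,"dy":-0.023,"dz":0.041,"wx":-0.066,"wy":-0.005,"wz":0.02,"hand":0}]'

```text
clock: 7.7
tool_pos: [459.6, -71.3, 146.4]
eef_rot: [0.721, 0.645, 0.172, 0.189]
wrist_force: [-0.2, 0.6, -2.2]
width: 13.2
```

Call:
arm_command --steps '[{"dx":0,"dy":0,"dz":0,"wx":0,"wy":0,"wz":0,"hand":0},{"dx":0,"dy":0,"dz":0,"wx":0,"wy":0,"wz":0,"hand":0},{"dx":0,"dy":0,"dz":0,"wx":0,"wy":0,"wz":0,"hand":0},{"dx":0,"dy":0,"dz":0,"wx":0,"wy":0,"wz":0,"hand":0},{"dx":0,"dy":0,"dz":0,"wx":0,"wy":0,"wz":0,"hand":0},{"dx":0,"dy":0,"dz":0,"wx":0,"wy":0,"wz":0,"hand":0},{"dx":0,"dy":0,"dz":0,"wx":0,"wy":0,"wz":0,"hand":0},{"dx":0,"dy":0,"dz":0,"wx":0,"wy":0,"wz":0,"hand":0},{"dx":0,"dy":0,"dz":0,"wx":0,"wy":0,"wz":0,"hand":0},{"dx":0,"dy":0,"dz":0,"wx":0,"wy":0,"wz":0,"hand":0}]'

```text
clock: 8.95
tool_pos: [461.2, -72.7, 150.0]
eef_rot: [0.72, 0.645, 0.172, 0.19]
wrist_force: [-0.2, -0.7, -1.1]
width: 13.2
```

```bash
cat > look.py <<'E'
from h import *
import sys
def overlay(tag,yp=-75):
    plate(); o=get_obs(); R0=Rn.from_quat(o['eef_rot']).as_matrix(); tcp=np.array(o['tool_pos'])
    # stud frame: z=-tool z, x=tool y(-> stud y = tool x)
    Rs=np.c_[R0[:,1],R0[:,0],-R0[:,2]]; so=tcp+R0[:,2]*D
    out=[]
    for cam,(w,h) in(('wrist',(640,400)),('scene',(160,100)),('top',(160,100))):
        c=shot(cam,tag+cam); im=c['pixels'].copy()
        if cam=='wrist': sc=1;ox=oy=0; 
        else:
            u=proj(c,so)[0]; ox,oy=int(u[0]-w/2),int(u[1]-h/2);ox=max(0,ox);oy=max(0,oy);sc=400/w
            im=cv2.resize(im[oy:oy+h,ox:ox+w],(400,250),interpolation=cv2.INTER_CUBIC)
        if cam=='wrist': im=cv2.resize(im[:, :],(560,350)); sc=560/640
        def dr(P,col): cv2.polylines(im,[((proj(c,P)-[ox,oy])*sc).round().astype(int)],True,col,1)
        a=np.linspace(0,2*np.pi,40); 
        for z in(0,10):
            hd=np.c_[10*np.cos(a),np.where(np.sin(a)>0,14,-14)+10*np.sin(a),0*a+z]; dr(hd@Rs.T+so,(0,0,255))
        dr(np.c_[22*np.cos(a),22*np.sin(a),0*a+23]@Rs.T+so,(0,200,0))
        for b in([50,-50,120,-120],[13.5,-13.5,-45,-105],[7.5,-7.5,105,-45]):
            x,X,y,Y=b; dr(np.array([[x,y,0],[x,Y,0],[X,Y,0],[X,y,0]])@PR.T+PO,(255,0,0))
        out.append(im)
    a=np.zeros((600,800,3),np.uint8); a[:350,:560]=out[0]; a[350:,:400]=out[1];a[350:,400:]=out[2]
    cv2.imwrite('pics/'+tag+'.png',a)
overlay(sys.argv[1])
E
python3 look.py hov
```

```text
stud est. in plate [ -1.6 -74.1  36.5] tool axes in plate
 [[ 0.001  1.    -0.004]
 [ 1.    -0.001  0.002]
 [ 0.002 -0.004 -1.   ]] F plate [-0.7 -0.7 -0.9] q [-0.4  -0.72 -0.75  1.04  0.14  1.32] width 13.2 t 8.95
```

View pics/hov.png

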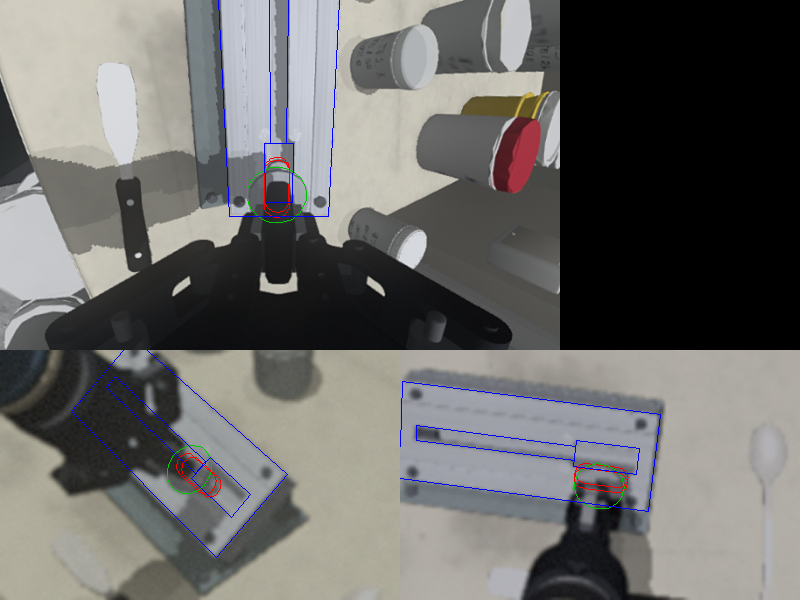

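The overlay matches the plate and slot in all three views. One close crop of the wrist view will check the head against the opening before insertion.

Run:
```python
from h import *
im=load('hovwrist')['pixels']
cv2.imwrite('pics/hz.png',cv2.resize(im[110:270,220:400],(675,600),interpolation=cv2.INTER_CUBIC))
c=load('hovwrist')
for P in([0,105,0],[0,-105,0],[13.5,-45,0],[-13.5,-45,0],[7.5,-45,0],[-7.5,-45,0],[7.5,0,0],[-7.5,0,0],[50,0,0],[-50,0,0],[50,-120,0],[-50,-120,0]):
    u=proj(c,PO+PR@np.array(P,float))[0]; print(P,u.round(1),((u-[220,110])*3.75).round())
```

```text
[0, 105, 0] [318.4 -47.7] [ 369. -591.]
[0, -105, 0] [318.2 231.1] [368. 454.]
[13.5, -45, 0] [334.8 163. ] [430. 199.]
[-13.5, -45, 0] [301.7 163. ] [306. 199.]
[7.5, -45, 0] [327.4 163. ] [403. 199.]
[-7.5, -45, 0] [309. 163.] [334. 199.]
[7.5, 0, 0] [327.9 105.7] [405. -16.]
[-7.5, 0, 0] [308.6 105.7] [332. -16.]
[50, 0, 0] [382.5 105.9] [609. -15.]
[-50, 0, 0] [254.1 105.9] [128. -15.]
[50, -120, 0] [374.4 246.7] [579. 513.]
[-50, -120, 0] [262.  246.6] [158. 512.]
```

View pics/hz.png

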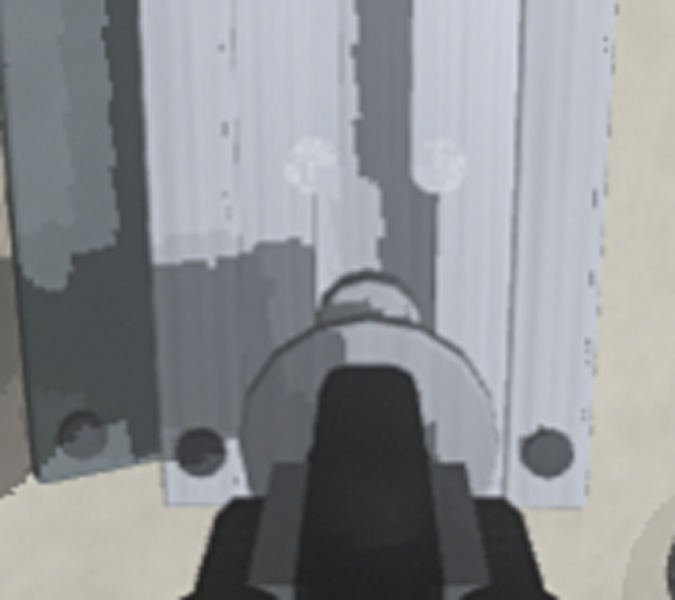

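Run:
```python
from h import *
c=load('hovwrist'); o=get_obs(); R0=Rn.from_quat(o['eef_rot']).as_matrix(); so=np.array(o['tool_pos'])+R0[:,2]*D
Rs=np.c_[R0[:,1],R0[:,0],-R0[:,2]]
a=np.linspace(0,2*np.pi,400)
f=lambda P:((proj(c,np.array(P)@Rs.T+so)-[220,110])*3.75)
for z in(23,29):
    q=f(np.c_[22*np.cos(a),22*np.sin(a),0*a+z]); print('collar',z,q.min(0).round(),q.max(0).round())
for z in(0,10):
    q=f(np.c_[10*np.cos(a),np.where(np.sin(a)>0,14,-14)+10*np.sin(a),0*a+z]); print('head',z,q.min(0).round(),q.max(0).round())
for z in (50,90): print('wing',z,f([[7,23,z],[-7,23,z]]).round())
```

```text
collar 23 [232. 302.] [487. 540.]
collar 29 [228. 312.] [491. 556.]
head 0 [307. 260.] [413. 495.]
head 10 [304. 272.] [415. 517.]
wing 50 [[407. 345.]
 [310. 345.]]
wing 90 [[421. 457.]
 [292. 457.]]
```

The wrist crop shows stud and plate shifted alike (about +1.8 mm, a camera offset). Relative to the opening the head is about 1.5 mm low and 3 mm to the right, so I'll correct that and insert.

Call:
arm_command --steps '[{"dx":0.037,"dy":0.019,"dz":0,"wx":0,"wy":0,"wz":0,"hand":0},{"dx":0,"dy":0,"dz":0.1,"wx":0,"wy":0,"wz":0,"hand":0},{"dx":0,"dy":0,"dz":0.1,"wx":0,"wy":0,"wz":0,"hand":0},{"dx":0,"dy":0,"dz":0.1,"wx":0,"wy":0,"wz":0,"hand":0},{"dx":0,"dy":0,"dz":0.1,"wx":0,"wy":0,"wz":0,"hand":0},{"dx":0,"dy":0,"dz":0.1,"wx":0,"wy":0,"wz":0,"hand":0},{"dx":0,"dy":0,"dz":0.1,"wx":0,"wy":0,"wz":0,"hand":0},{"dx":0,"dy":0,"dz":0.06,"wx":0,"wy":0,"wz":0,"hand":0},{"dx":0,"dy":0,"dz":0.04,"wx":0,"wy":0,"wz":0,"hand":0},{"dx":0,"dy":0,"dz":0,"wx":0,"wy":0,"wz":0,"hand":0}]'

```text
clock: 10.35
tool_pos: [490.5, -72.7, 101.9]
eef_rot: [0.72, 0.645, 0.172, 0.19]
wrist_force: [0.1, -0.1, -1.8]
width: 13.3
```

```bash
python3 -c "
from h import *
plate()"
```

```text
stud est. in plate [ -0.4 -71.1 -19.6] tool axes in plate
 [[ 0.001  1.    -0.005]
 [ 1.    -0.001  0.002]
 [ 0.002 -0.005 -1.   ]] F plate [-0.8 -0.1 -1.6] q [-0.37 -0.61 -0.79  0.89  0.13  1.35] width 13.3 t 10.35
```

Call:
arm_command --steps '[{"dx":0,"dy":0,"dz":0.013,"wx":0,"wy":0,"wz":0,"hand":0},{"dx":0,"dy":0,"dz":0,"wx":0,"wy":0,"wz":0,"hand":0},{"dx":0,"dy":0,"dz":0.013,"wx":0,"wy":0,"wz":0,"hand":0},{"dx":0,"dy":0,"dz":0,"wx":0,"wy":0,"wz":0,"hand":0},{"dx":0,"dy":0,"dz":0.007,"wx":0,"wy":0,"wz":0,"hand":0},{"dx":0,"dy":0,"dz":0,"wx":0,"wy":0,"wz":0,"hand":0},{"dx":0,"dy":0,"dz":0,"wx":0,"wy":0,"wz":0,"hand":0},{"dx":0,"dy":0,"dz":0,"wx":0,"wy":0,"wz":0,"hand":0},{"dx":0,"dy":0,"dz":0,"wx":0,"wy":0,"wz":0,"hand":0},{"dx":0,"dy":0,"dz":0,"wx":0,"wy":0,"wz":0,"hand":0}]'

```text
clock: 11.6
tool_pos: [491.8, -72.9, 99.9]
eef_rot: [0.72, 0.645, 0.172, 0.19]
wrist_force: [-0.2, 0.1, -1.2]
width: 13.4
```

```bash
python3 -c "
from h import *
plate(); shot('wrist','in')
im=load('in')['pixels']
a=cv2.resize(im[90:270,220:400],(600,600),interpolation=cv2.INTER_CUBIC)
cv2.imwrite('pics/inz.png',a)
c=load('in')
for P in([50,0,0],[-50,0,0],[50,-120,0],[-50,-120,0]): print(((proj(c,PO+PR@np.array(P,float))[0]-[220,90])*3.333).round())
"
```

```text
stud est. in plate [ -0.3 -71.1 -22.1] tool axes in plate
 [[ 0.001  1.    -0.004]
 [ 1.    -0.001  0.002]
 [ 0.002 -0.004 -1.   ]] F plate [-0.8  0.1 -1. ] q [-0.36 -0.6  -0.79  0.88  0.13  1.35] width 13.4 t 11.6
[603.  66.]
[37. 66.]
[558. 659.]
[ 84. 658.]
```

View pics/inz.png

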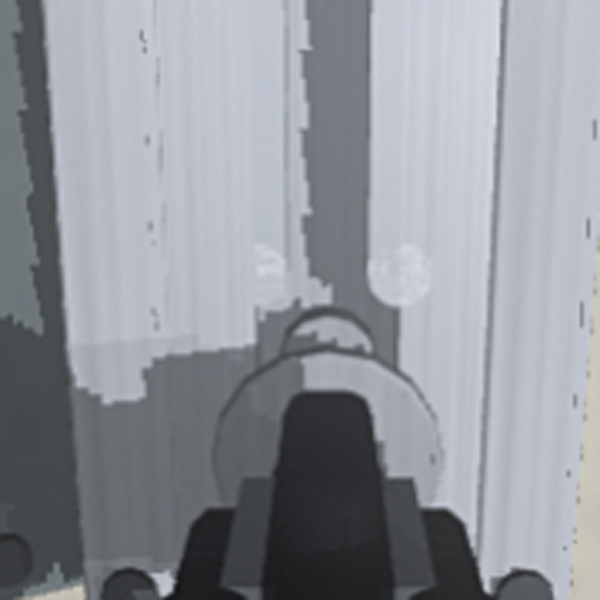

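The head is down in the opening and centred (head at x≈327, slot centre at about 329, opening 258–398), with no contact force. Now I'll slide left.

Call:
arm_command --steps '[{"dx":0.06,"dy":0,"dz":0,"wx":0,"wy":0,"wz":0,"hand":0},{"dx":0.1,"dy":0,"dz":0,"wx":0,"wy":0,"wz":0,"hand":0},{"dx":0.1,"dy":0,"dz":0,"wx":0,"wy":0,"wz":0,"hand":0},{"dx":0.1,"dy":0,"dz":0,"wx":0,"wy":0,"wz":0,"hand":0},{"dx":0.1,"dy":0,"dz":0,"wx":0,"wy":0,"wz":0,"hand":0},{"dx":0.1,"dy":0,"dz":0,"wx":0,"wy":0,"wz":0,"hand":0},{"dx":0.1,"dy":0,"dz":0,"wx":0,"wy":0,"wz":0,"hand":0},{"dx":0.1,"dy":0,"dz":0,"wx":0,"wy":0,"wz":0,"hand":0},{"dx":0,"dy":0,"dz":0,"wx":0,"wy":0,"wz":0,"hand":0},{"dx":0,"dy":0,"dz":0,"wx":0,"wy":0,"wz":0,"hand":0}]'

```text
clock: 12.9
tool_pos: [498.4, -12.5, 100.0]
eef_rot: [0.72, 0.645, 0.172, 0.19]
wrist_force: [0.1, -0.8, -1.7]
width: 13.1
```

```bash
python3 -c "
from h import *
plate()"
```

```text
stud est. in plate [ -0.2 -10.3 -22. ] tool axes in plate
 [[ 0.001  1.    -0.004]
 [ 1.    -0.001  0.002]
 [ 0.002 -0.004 -1.   ]] F plate [-0.7 -0.8 -1.6] q [-0.19 -0.6  -0.79  0.87  0.04  1.51] width 13.1 t 12.9
```

Call:
arm_command --steps '[{"dx":0.07,"dy":0,"dz":0,"wx":0,"wy":0,"wz":0,"hand":0},{"dx":0.1,"dy":0,"dz":0,"wx":0,"wy":0,"wz":0,"hand":0},{"dx":0.1,"dy":0,"dz":0,"wx":0,"wy":0,"wz":0,"hand":0},{"dx":0.1,"dy":0,"dz":0,"wx":0,"wy":0,"wz":0,"hand":0},{"dx":0.1,"dy":0,"dz":0,"wx":0,"wy":0,"wz":0,"hand":0},{"dx":0.07,"dy":0,"dz":0,"wx":0,"wy":0,"wz":0,"hand":0},{"dx":0.04,"dy":0,"dz":0,"wx":0,"wy":0,"wz":0,"hand":0},{"dx":0,"dy":0,"dz":0,"wx":0,"wy":0,"wz":0,"hand":0},{"dx":0,"dy":0,"dz":0,"wx":0,"wy":0,"wz":0,"hand":0},{"dx":0,"dy":0,"dz":0,"wx":0,"wy":0,"wz":0,"hand":0}]'

```text
clock: 14.15
tool_pos: [503.4, 33.4, 100.1]
eef_rot: [0.72, 0.645, 0.172, 0.19]
wrist_force: [-0.2, -0.3, -1.6]
width: 13.1
```

```bash
python3 -c "
from h import *
plate()"
```

```text
stud est. in plate [ -0.1  35.8 -21.9] tool axes in plate
 [[ 0.002  1.    -0.004]
 [ 1.    -0.002  0.002]
 [ 0.002 -0.004 -1.   ]] F plate [-0.9 -0.3 -1.3] q [-0.05 -0.57 -0.77  0.85 -0.03  1.62] width 13.1 t 14.15
```

Call:
arm_command --steps '[{"dx":0.02,"dy":0,"dz":0,"wx":0,"wy":0,"wz":0,"hand":0},{"dx":0.02,"dy":0,"dz":0,"wx":0,"wy":0,"wz":0,"hand":0},{"dx":0.02,"dy":0,"dz":0,"wx":0,"wy":0,"wz":0,"hand":0},{"dx":0.02,"dy":0,"dz":0,"wx":0,"wy":0,"wz":0,"hand":0},{"dx":0.02,"dy":0,"dz":0,"wx":0,"wy":0,"wz":0,"hand":0},{"dx":0.02,"dy":0,"dz":0,"wx":0,"wy":0,"wz":0,"hand":0},{"dx":0,"dy":0,"dz":0,"wx":0,"wy":0,"wz":0,"hand":0},{"dx":0,"dy":0,"dz":0,"wx":0,"wy":0,"wz":0,"hand":0},{"dx":0,"dy":0,"dz":0,"wx":0,"wy":0,"wz":0,"hand":0},{"dx":0,"dy":0,"dz":0,"wx":0,"wy":0,"wz":0,"hand":0}]'

```text
clock: 15.4
tool_pos: [504.4, 43.1, 100.1]
eef_rot: [0.72, 0.645, 0.172, 0.19]
wrist_force: [-0.3, -0.5, -1.2]
width: 12.5
```

```bash
python3 -c "
from h import *
plate()"
```

```text
stud est. in plate [ -0.2  45.6 -21.9] tool axes in plate
 [[ 0.001  1.    -0.004]
 [ 1.    -0.001  0.002]
 [ 0.002 -0.004 -1.   ]] F plate [-0.8 -0.5 -1. ] q [-0.02 -0.56 -0.77  0.85 -0.04  1.65] width 12.5 t 15.4
```

Call:
arm_command --steps '[{"dx":0.02,"dy":0,"dz":0,"wx":0,"wy":0,"wz":0,"hand":0},{"dx":0.02,"dy":0,"dz":0,"wx":0,"wy":0,"wz":0,"hand":0},{"dx":0.02,"dy":0,"dz":0,"wx":0,"wy":0,"wz":0,"hand":0},{"dx":0.02,"dy":0,"dz":0,"wx":0,"wy":0,"wz":0,"hand":0},{"dx":0,"dy":0,"dz":0,"wx":0,"wy":0,"wz":0,"hand":0},{"dx":0,"dy":0,"dz":0,"wx":0,"wy":0,"wz":0,"hand":0},{"dx":0,"dy":0,"dz":0,"wx":0,"wy":0,"wz":0,"hand":0},{"dx":0,"dy":0,"dz":0,"wx":0,"wy":0,"wz":0,"hand":0},{"dx":0,"dy":0,"dz":0,"wx":0,"wy":0,"wz":0,"hand":0},{"dx":0,"dy":0,"dz":0,"wx":0,"wy":0,"wz":0,"hand":0}]'

```text
clock: 16.65
tool_pos: [505.2, 49.5, 100.1]
eef_rot: [0.72, 0.645, 0.172, 0.19]
wrist_force: [0.2, -0.2, -2.6]
width: 13.3
```

```bash
python3 -c "
from h import *
plate()"
```

```text
stud est. in plate [ -0.1  52.1 -21.9] tool axes in plate
 [[ 0.001  1.    -0.004]
 [ 1.    -0.001  0.002]
 [ 0.002 -0.004 -1.   ]] F plate [-1.1 -0.2 -2.4] q [-0.   -0.56 -0.76  0.85 -0.05  1.66] width 13.3 t 16.65
```

Call:
arm_command --steps '[{"dx":0.02,"dy":0,"dz":0,"wx":0,"wy":0,"wz":0,"hand":0},{"dx":0.02,"dy":0,"dz":0,"wx":0,"wy":0,"wz":0,"hand":0},{"dx":0.02,"dy":0,"dz":0,"wx":0,"wy":0,"wz":0,"hand":0},{"dx":0.02,"dy":0,"dz":0,"wx":0,"wy":0,"wz":0,"hand":0},{"dx":0.02,"dy":0,"dz":0,"wx":0,"wy":0,"wz":0,"hand":0},{"dx":0,"dy":0,"dz":0,"wx":0,"wy":0,"wz":0,"hand":0},{"dx":0,"dy":0,"dz":0,"wx":0,"wy":0,"wz":0,"hand":0},{"dx":0,"dy":0,"dz":0,"wx":0,"wy":0,"wz":0,"hand":0},{"dx":0,"dy":0,"dz":0,"wx":0,"wy":0,"wz":0,"hand":0},{"dx":0,"dy":0,"dz":0,"wx":0,"wy":0,"wz":0,"hand":0}]'

```text
clock: 17.9
tool_pos: [506.0, 57.5, 100.1]
eef_rot: [0.72, 0.645, 0.172, 0.19]
wrist_force: [-0.0, 0.5, -1.1]
width: 13.5
```

```bash
python3 -c "
from h import *
plate()"
```

```text
stud est. in plate [ -0.1  60.1 -21.9] tool axes in plate
 [[ 0.001  1.    -0.004]
 [ 1.    -0.001  0.002]
 [ 0.002 -0.004 -1.   ]] F plate [-0.6  0.5 -0.9] q [ 0.02 -0.55 -0.76  0.84 -0.06  1.68] width 13.5 t 17.9
```

Call:
arm_command --steps '[{"dx":0.02,"dy":0,"dz":0,"wx":0,"wy":0,"wz":0,"hand":0},{"dx":0.02,"dy":0,"dz":0,"wx":0,"wy":0,"wz":0,"hand":0},{"dx":0.02,"dy":0,"dz":0,"wx":0,"wy":0,"wz":0,"hand":0},{"dx":0.02,"dy":0,"dz":0,"wx":0,"wy":0,"wz":0,"hand":0},{"dx":0,"dy":0,"dz":0,"wx":0,"wy":0,"wz":0,"hand":0},{"dx":0,"dy":0,"dz":0,"wx":0,"wy":0,"wz":0,"hand":0},{"dx":0,"dy":0,"dz":0,"wx":0,"wy":0,"wz":0,"hand":0},{"dx":0,"dy":0,"dz":0,"wx":0,"wy":0,"wz":0,"hand":0},{"dx":0,"dy":0,"dz":0,"wx":0,"wy":0,"wz":0,"hand":0},{"dx":0,"dy":0,"dz":0,"wx":0,"wy":0,"wz":0,"hand":0}]'

```text
clock: 19.15
tool_pos: [506.6, 63.3, 100.2]
eef_rot: [0.72, 0.645, 0.172, 0.191]
wrist_force: [-2.3, -5.0, 1.8]
width: 13.3
```

```bash
python3 -c "
from h import *
plate()"
```

```text
stud est. in plate [ -0.1  65.9 -21.8] tool axes in plate
 [[ 0.001  1.    -0.004]
 [ 1.    -0.001  0.001]
 [ 0.001 -0.004 -1.   ]] F plate [-0.6 -5.2  2.4] q [ 0.04 -0.54 -0.75  0.84 -0.07  1.7 ] width 13.3 t 19.15
```

Call:
arm_command --steps '[{"dx":0.02,"dy":0,"dz":0,"wx":0,"wy":0,"wz":0,"hand":0},{"dx":0,"dy":0,"dz":0,"wx":0,"wy":0,"wz":0,"hand":0},{"dx":0,"dy":0,"dz":0,"wx":0,"wy":0,"wz":0,"hand":0},{"dx":0,"dy":0,"dz":0,"wx":0,"wy":0,"wz":0,"hand":0},{"dx":0,"dy":0,"dz":0,"wx":0,"wy":0,"wz":0,"hand":0},{"dx":0,"dy":0,"dz":0,"wx":0,"wy":0,"wz":0,"hand":0},{"dx":0,"dy":0,"dz":0,"wx":0,"wy":0,"wz":0,"hand":0},{"dx":0,"dy":0,"dz":0,"wx":0,"wy":0,"wz":0,"hand":0},{"dx":0,"dy":0,"dz":0,"wx":0,"wy":0,"wz":0,"hand":0},{"dx":0,"dy":0,"dz":0,"wx":0,"wy":0,"wz":0,"hand":0}]'

```text
clock: 20.4
tool_pos: [506.7, 63.7, 100.3]
eef_rot: [0.72, 0.644, 0.171, 0.192]
wrist_force: [-3.5, -7.7, 2.3]
width: 12.9
```

```bash
python3 -c "
from h import *
plate()"
```

```text
stud est. in plate [ -0.1  66.1 -21.7] tool axes in plate
 [[ 0.002  1.    -0.004]
 [ 1.    -0.002 -0.003]
 [-0.003 -0.004 -1.   ]] F plate [-1.2 -8.   3.3] q [ 0.04 -0.54 -0.75  0.84 -0.08  1.7 ] width 12.9 t 20.4
```

The force builds up (5, then 8 N) and the stud no longer advances, so it is at the stop. I'll back off about 4–5 mm and turn it, with a small compensation for the grip offset.

Call:
arm_command --steps '[{"dx":-0.08,"dy":0,"dz":0,"wx":0,"wy":0,"wz":0,"hand":0},{"dx":0,"dy":0,"dz":0,"wx":0,"wy":0,"wz":0,"hand":0},{"dx":0,"dy":0,"dz":0,"wx":0,"wy":0,"wz":-0.1,"hand":0},{"dx":0,"dy":0,"dz":0,"wx":0,"wy":0,"wz":-0.15,"hand":0},{"dx":0,"dy":0,"dz":0,"wx":0,"wy":0,"wz":-0.15,"hand":0},{"dx":0,"dy":0,"dz":0,"wx":0,"wy":0,"wz":-0.15,"hand":0},{"dx":0,"dy":0,"dz":0,"wx":0,"wy":0,"wz":-0.15,"hand":0},{"dx":0.004,"dy":0,"dz":0,"wx":0,"wy":0,"wz":-0.15,"hand":0},{"dx":0.004,"dy":0,"dz":0,"wx":0,"wy":0,"wz":-0.15,"hand":0},{"dx":0,"dy":0,"dz":0,"wx":0,"wy":0,"wz":0,"hand":0}]'

```text
clock: 21.65
tool_pos: [506.0, 60.4, 99.9]
eef_rot: [0.418, 0.871, 0.087, 0.241]
wrist_force: [-0.9, 0.1, -2.1]
width: 13.5
```

```bash
python3 -c "
from h import *
plate()"
```

```text
stud est. in plate [ -0.6  63.1 -21.9] tool axes in plate
 [[-0.706  0.709 -0.004]
 [ 0.709  0.706  0.004]
 [ 0.006 -0.    -1.   ]] F plate [-1.9  0.  -1.3] q [ 0.03 -0.55 -0.76  0.84 -0.06  0.9 ] width 13.5 t 21.65
```

Call:
arm_command --steps '[{"dx":0.004,"dy":0,"dz":0,"wx":0,"wy":0,"wz":-0.15,"hand":0},{"dx":0.004,"dy":0,"dz":0,"wx":0,"wy":0,"wz":-0.15,"hand":0},{"dx":0.004,"dy":0,"dz":0,"wx":0,"wy":0,"wz":-0.15,"hand":0},{"dx":0,"dy":0,"dz":0,"wx":0,"wy":0,"wz":-0.15,"hand":0},{"dx":0,"dy":0,"dz":0,"wx":0,"wy":0,"wz":-0.15,"hand":0},{"dx":0,"dy":0,"dz":0,"wx":0,"wy":0,"wz":-0.15,"hand":0},{"dx":0,"dy":0,"dz":0,"wx":0,"wy":0,"wz":-0.1,"hand":0},{"dx":0,"dy":0,"dz":0,"wx":0,"wy":0,"wz":0,"hand":0},{"dx":0,"dy":0,"dz":0,"wx":0,"wy":0,"wz":0,"hand":0},{"dx":0,"dy":0,"dz":0,"wx":0,"wy":0,"wz":0,"hand":0}]'

```text
clock: 22.9
tool_pos: [505.4, 60.4, 99.6]
eef_rot: [0.053, 0.965, -0.013, 0.256]
wrist_force: [0.1, 0.2, -1.4]
width: 13.3
```

```bash
python3 -c "
from h import *
plate()"
```

```text
stud est. in plate [ -1.2  62.9 -21.8] tool axes in plate
 [[-1.     0.002 -0.004]
 [ 0.002  1.     0.002]
 [ 0.004  0.002 -1.   ]] F plate [-0.7  0.2 -1.3] q [ 0.03 -0.55 -0.76  0.84 -0.07  0.12] width 13.3 t 22.9
```

Call:
arm_command --steps '[{"dx":0,"dy":0,"dz":0.01,"wx":0,"wy":0,"wz":0,"hand":0},{"dx":0,"dy":0,"dz":0,"wx":0,"wy":0,"wz":0,"hand":0},{"dx":0,"dy":0,"dz":0.01,"wx":0,"wy":0,"wz":0,"hand":0},{"dx":0,"dy":0,"dz":0,"wx":0,"wy":0,"wz":0,"hand":0},{"dx":0,"dy":0,"dz":0,"wx":0,"wy":0,"wz":0,"hand":0},{"dx":0,"dy":0,"dz":0,"wx":0,"wy":0,"wz":0,"hand":0},{"dx":0,"dy":0,"dz":0,"wx":0,"wy":0,"wz":0,"hand":0},{"dx":0,"dy":0,"dz":0,"wx":0,"wy":0,"wz":0,"hand":0},{"dx":0,"dy":0,"dz":0,"wx":0,"wy":0,"wz":0,"hand":0},{"dx":0,"dy":0,"dz":0,"wx":0,"wy":0,"wz":0,"hand":0}]'

```text
clock: 24.15
tool_pos: [506.1, 60.2, 98.2]
eef_rot: [0.053, 0.965, -0.013, 0.256]
wrist_force: [0.2, 0.4, -0.9]
width: 13.6
```

```bash
python3 -c "
from h import *
plate()"
```

```text
stud est. in plate [ -1.3  62.8 -23.4] tool axes in plate
 [[-1.     0.001 -0.004]
 [ 0.001  1.     0.002]
 [ 0.004  0.002 -1.   ]] F plate [-0.3  0.5 -0.9] q [ 0.03 -0.54 -0.76  0.84 -0.07  0.12] width 13.6 t 24.15
```

Call:
arm_command --steps '[{"dx":0,"dy":0,"dz":0.01,"wx":0,"wy":0,"wz":0,"hand":0},{"dx":0,"dy":0,"dz":0,"wx":0,"wy":0,"wz":0,"hand":0},{"dx":0,"dy":0,"dz":0.01,"wx":0,"wy":0,"wz":0,"hand":0},{"dx":0,"dy":0,"dz":0,"wx":0,"wy":0,"wz":0,"hand":0},{"dx":0,"dy":0,"dz":0,"wx":0,"wy":0,"wz":0,"hand":0},{"dx":0,"dy":0,"dz":0,"wx":0,"wy":0,"wz":0,"hand":0},{"dx":0,"dy":0,"dz":0,"wx":0,"wy":0,"wz":0,"hand":0},{"dx":0,"dy":0,"dz":0,"wx":0,"wy":0,"wz":0,"hand":0},{"dx":0,"dy":0,"dz":0,"wx":0,"wy":0,"wz":0,"hand":0},{"dx":0,"dy":0,"dz":0,"wx":0,"wy":0,"wz":0,"hand":0}]'

```text
clock: 25.4
tool_pos: [506.3, 60.3, 98.1]
eef_rot: [0.053, 0.965, -0.013, 0.256]
wrist_force: [-12.0, -0.2, 8.8]
width: 13.1
```

Run:
```python
from h import *
plate()
shot('scene','lk'); c=shot('wrist','lkw')
a=cv2.resize(c['pixels'][90:270,200:440],(800,600),interpolation=cv2.INTER_CUBIC); cv2.imwrite('pics/lkz.png',a)
```

```text
stud est. in plate [ -1.2  62.9 -23.6] tool axes in plate
 [[-1.     0.001 -0.005]
 [ 0.001  1.     0.002]
 [ 0.005  0.002 -1.   ]] F plate [-6.  -1.5 13.6] q [ 0.03 -0.54 -0.76  0.84 -0.07  0.12] width 13.1 t 25.4
```

View pics/lkz.png

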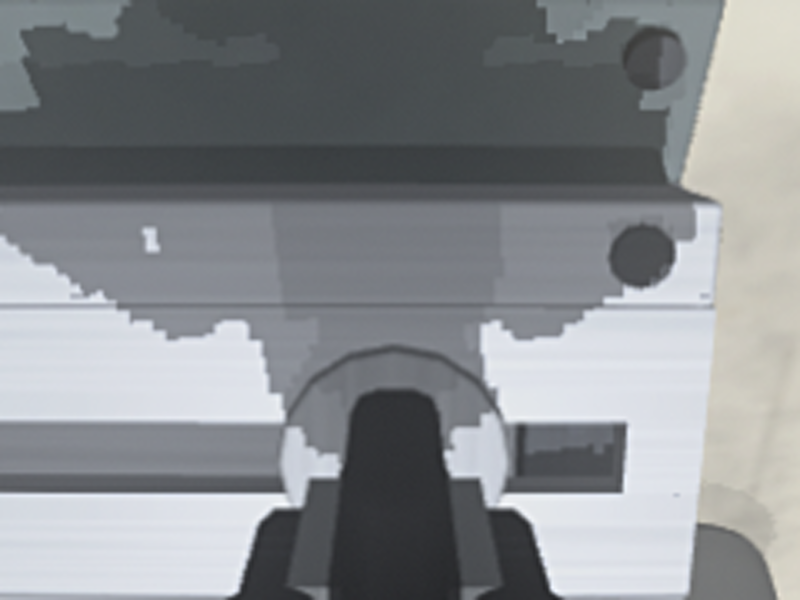

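The wing stands across the slot with the collar flush on the face, and the contact force of 14 N appears at the expected height. I'll relax slightly, open and retreat.

Call:
arm_command --steps '[{"dx":0,"dy":0,"dz":-0.012,"wx":0,"wy":0,"wz":0,"hand":0},{"dx":0,"dy":0,"dz":0,"wx":0,"wy":0,"wz":0,"hand":0},{"dx":0,"dy":0,"dz":0,"wx":0,"wy":0,"wz":0,"hand":0.25},{"dx":0,"dy":0,"dz":0,"wx":0,"wy":0,"wz":0,"hand":0.5},{"dx":0,"dy":0,"dz":0,"wx":0,"wy":0,"wz":0,"hand":0.7},{"dx":0,"dy":0,"dz":0,"wx":0,"wy":0,"wz":0,"hand":0.7},{"dx":0,"dy":0,"dz":0,"wx":0,"wy":0,"wz":0,"hand":0.7},{"dx":0,"dy":0,"dz":-0.1,"wx":0,"wy":0,"wz":0,"hand":0.7},{"dx":0,"dy":0,"dz":-0.2,"wx":0,"wy":0,"wz":0,"hand":0.7},{"dx":0,"dy":0,"dz":-0.3,"wx":0,"wy":0,"wz":0,"hand":0.7}]'

```text
clock: 26.75
tool_pos: [481.9, 62.6, 139.3]
eef_rot: [0.053, 0.965, -0.013, 0.256]
wrist_force: [0.3, 0.4, 1.1]
width: 59.5
```

Call:
arm_command --steps '[{"dx":0,"dy":0,"dz":-0.3,"wx":0,"wy":0,"wz":0,"hand":0.7},{"dx":0,"dy":0,"dz":-0.2,"wx":0,"wy":0,"wz":0,"hand":0.7},{"dx":0,"dy":0,"dz":0,"wx":0,"wy":0,"wz":0,"hand":0.7},{"dx":0,"dy":0,"dz":0,"wx":0,"wy":0,"wz":0,"hand":0.7},{"dx":0,"dy":0,"dz":0,"wx":0,"wy":0,"wz":0,"hand":0.7},{"dx":0,"dy":0,"dz":0,"wx":0,"wy":0,"wz":0,"hand":0.7},{"dx":0,"dy":0,"dz":0,"wx":0,"wy":0,"wz":0,"hand":0.7},{"dx":0,"dy":0,"dz":0,"wx":0,"wy":0,"wz":0,"hand":0.7},{"dx":0,"dy":0,"dz":0,"wx":0,"wy":0,"wz":0,"hand":0.7},{"dx":0,"dy":0,"dz":0,"wx":0,"wy":0,"wz":0,"hand":0.7}]'

```text
clock: 28.0
tool_pos: [463.0, 64.7, 174.1]
eef_rot: [0.053, 0.965, -0.013, 0.256]
wrist_force: [-0.5, -1.2, 0.2]
width: 59.9
```

Run:
```python
from h import *
c=shot('wrist','end');s=shot('scene','ends');t=shot('top','endt')
Rs=PR@Rn.from_euler('z',90,degrees=True).as_matrix(); so=PO+PR@np.array([0,61,-23.])
a=np.linspace(0,2*np.pi,60)
w=c['pixels'].copy()
for P in(np.c_[22*np.cos(a),22*np.sin(a),0*a+29],np.array([[7,23,90],[-7,23,90],[-7,-23,90],[7,-23,90]])):
    cv2.polylines(w,[proj(c,P@Rs.T+so).round().astype(int)],True,(0,0,255),1)
b=np.zeros((600,800,3),np.uint8); b[:300,:480]=cv2.resize(w,(480,300)); b[300:,:480]=cv2.resize(s['pixels'],(480,300))
u=proj(s,so)[0].astype(int); b[:300,480:]=cv2.resize(s['pixels'][u[1]-50:u[1]+44,u[0]-50:u[0]+50],(320,300)); b[300:500,480:]=cv2.resize(t['pixels'],(320,200))
cv2.imwrite('pics/end4.png',b)
```

```text
(no output)
```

View pics/end4.png

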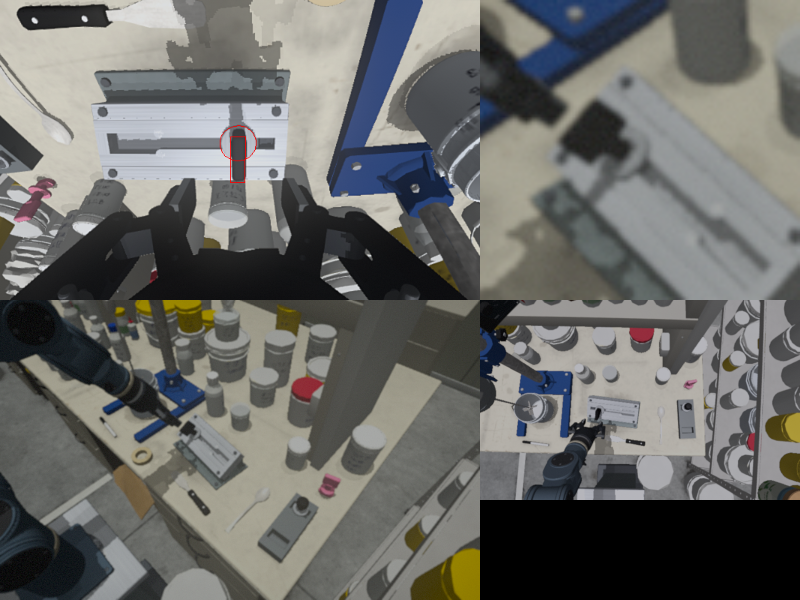

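The stud stands square across the slot, matching the model outline at (238,150) in the wrist view, and is released. The pin, jars and bottle haven't moved, so I'm handing in.

```bash
python3 -c "
from h import *
print(close_job(), get_obs()['clock'])"
```

```text
the job is handed in; nothing more can be done
the job is handed in; nothing more can be done
```

The wing stud is locked across the slot near the hidden stop and released, and I handed the job in at about 28 s. `close_job()` gave no verdict, so whether it passed is not confirmed.

- **Insertion:** I took the stud from the near pocket, lowered it into the wide opening and slid it left. The force rose to 5 and then 8 N and the stud stopped advancing, at about plate y = 63–66 mm.
- **Turn and release:** I backed off 3 mm or so, turned it 90° with no resistance, and lowered it until the collar met the plate with 14 N. That was at an estimated z of -23.6 mm, against the -23 mm expected. Then I opened the gripper and backed away.
- **Last check:** the pictures show the collar on the face and the wing square across the slot, on the projected outline. The pin, jars and bottle look undisturbed by eye; I did not measure them.
- **Disagreements:**
  - The first three move calls were refused because rows need all seven keys; no time was lost.
  - The robot's reading and the camera differed by about 2–3 mm along the slot.
  - The pose estimate at the stop (66 mm) was just past the 65 mm maximum, which that offset would explain.

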